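# Load the dead-weight pressure tester

### The job

Set up the dead-weight tester for its next calibration point: put the weight carrier on the piston head, then load the four ring weights over its stem one by one, the thick wide one first, then the flat wide one, the medium one and the small one on top. Set each piece down gently until it rests fully home and level, never dropping it down the stem, because that would damage the piston. Leave the tape roll, the spare gauge and the coupling where they lie.

Things in the scene. Friction and masses are not known exactly. Their poses are not given: they have to be found in the camera images.
- tester: Dead-weight tester, fixed: grey housing 140 x 255 x 54 mm, dial gauge upright on it (150 mm from the piston along y, top at 166 mm), capstan handle at the front (-x). Origin on the piston axis at bench level, z up. Steel column of 60 mm diameter on the axis, flat top at z 88 mm; out of it rises the brass piston head, 20 mm diameter, 13 mm high, its top half tapered to 8 mm.
- carrier: Weight carrier, loose, upright, 112 mm tall. Origin: centre of the underside, z up. Hub 52 mm diameter with a blind socket below (25 mm diameter, 16 deep) that goes over the piston head until the hub rim rests on the column's top. Plate 62 mm diameter, top at z 28 mm; above it a stem 12 mm thick up to z 102, tapering to 5 mm at z 112. Grip the stem firmly or it swings. 0.26 kg.
- weight_thick: Thick wide ring weight, steel, loose, lying flat: 62 mm diameter, 28 mm high, 18 mm bore right through. Origin at the centre of its underside, z up. 0.6 kg.
- weight_flat: Flat wide ring weight, steel, loose, lying flat: 62 mm diameter, 16 mm high, 18 mm bore. Origin at the centre of its underside, z up. 0.34 kg.
- weight_medium: Medium ring weight, steel, loose, lying flat: 52 mm diameter, 16 mm high, 18 mm bore. Origin at the centre of its underside, z up. 0.23 kg.
- weight_small: Small ring weight, steel, loose, lying flat: 42 mm diameter, 14 mm high, 18 mm bore. Origin at the centre of its underside, z up. 0.12 kg.
- tape_roll: Roll of black tape, 58 mm diameter, 19 mm high, lying among the weights; not part of the job. Origin at the centre of its underside. Behind this group of things stands an open transport case: its front is at x = 0.61 m, 0.16 m high, so keep a wide gripper from reaching over it.
- spare_gauge: Spare dial gauge lying on its back at the right of the weights, 89 x 67 mm, 34 mm high; not part of the job. Origin at the centre of its underside, connection stub towards its -x.
- coupling: Hexagonal steel pipe coupling standing on end at the right of the weights, nearer the robot, 27 mm wide, 30 mm high; not part of the job. Origin at the centre of its underside.
There are look-alikes about, which are no part of the job. Leave any pink or turquoise look-alike of the weight_flat alone. What is shaped like the carrier but purple is not meant.

How it is judged:
By the outcome, as a careful person would: the job done as asked, in the order asked, and still so for the second after the job is handed in, with the robot touching nothing.
It also fails if it takes over 136 s, if anything falls off the work surface, if the arm or the gripper's body presses on something with over 40 N, if the wrist force passes 120 N, or if a joint passes its speed limit or range.

### The arm

A 7-joint arm with a two-finger parallel gripper is mounted at the origin on a cart in front of the work surface, level with it; the furniture and walls round the work are solid. World frame = base frame: x ahead of the robot, y to its left, z up, the work surface at z = 0. Lengths are in m, angles in rad, forces in N, time in s.
With the tool pointing down it reaches from about 0.4 to 0.875 m from the base axis. Payload 19.3 kg.
Tool frame: the origin (TCP) lies on the centre line of the jaws, within the pads' length; the fingertips stand 14 mm ahead of it and the grasp point (between the pads) lies 5 mm behind it (bot.tip_extent is the distance from the TCP to the fingertips, in m); z points along the fingers, y is the line along which they close (so a half turn about z gives the same grasp; the last joint's range is limited). The gripper opens to 85 mm and grips with 20 to 120 N. Pads are 22 mm wide; open, the fingers measure 114 mm over their backs; the gripper's body (76 mm by 85 mm) begins 54 mm behind the grasp point. The pads swing forward as they close: fully open they stand 13 mm farther back than shut.
Start: joints at [-1.377, 0.521, -0.036, 1.599, 0.021, 1.021, -0.113], TCP at [0.163, 0.603, 0.245] pointing down, gripper open.
Joint ranges: [-2.91, 2.91], [-0.3, 2.13], [-1.5, 1.42], [0.17, 2.43], [-1.26, 4.41], [0.16, 1.93], [-2.52, 2.52]. Speed limits (rad/s): [1.89, 1.89, 2.39, 2.39, 3.01, 3.01, 3.01].

### API

Orientations are given as [roll, pitch, yaw] about the fixed x, y, z axes, in that order (R = Rz(yaw) Ry(pitch) Rx(roll)).
In Python, from workcell import monitor, grab_frame, camera_model, bot gives the robot as it stands.
- The arm moves only by the tool move_arm, never from a script. Its argument "moves" is a list of rows, each a list of 4 numbers: the shift along the world's x, y, z in mm, then the turn about the world's z in rad. A call has 1 to 12 rows; each row is the pose to reach, as a shift and turn from the pose commanded when the call began; what a row does not reach only later rows make up. A row lasts 1/8 s, in which the tool goes at most 62.5 mm and 10.7 degrees, less where a joint would pass 70% of its speed; a pose out of reach is approached as far as the arm can. A call with a gripper value outside its range is refused whole. "gripper" is the opening, from 0 (shut) to 1 (fully open), set as the call begins (left out, the last holds). The fingers move at their own pace and stop on an object; "newtons" is the grip in N (left out, the last holds). Time passes only in rows, so rows that repeat a pose let the fingers close. It gives the time, the measured TCP pose, the force, the opening and the grip force at its end, in the units of the state.
- monitor.observe(): the state, without advancing time (a new reading comes with each control period).
- grab_frame(name): name is "side" or "top" or "wrist"; returns the picture (420x560x3 uint8, blue, green, red); there is no depth.
- camera_model(name): a dict with "vfov" (degrees; the focal length in pixels is half the picture's height over the tangent of half this angle, whatever the lens; pixels are square), "cx", "cy" (the principal point, pixels), "k1" (the pictures are not rectified: a ray, as slopes to the right and down, at radius r is drawn at 1 + k1 r^2 times it, then the intrinsics apply), "R" (3x3) and "t" (3): a world point X has camera coordinates R X + t; the wrist camera has in their place "T_tool_cam" (4x4, takes a point from camera to tool coordinates, whose origin is the TCP and whose axes are the flange's). Camera axes: x right, y down, z forward; pixel columns grow to the right and rows downward; lengths in m; the calibration is good to about 2 mm. A picture is of the moment at which its call begins: read the wrist's pose just before it. camera_model takes no time and is no camera call.
- bot.job_done(): hands the job in; it is judged then, once.
The state is a dict: "clock": time; "qpos": joint angles; "qd": joint speeds; "joint_efforts": joint torques, N m; "position": TCP position; "tool_rot": TCP orientation; "force": force on the tool from outside, world axes, zero at the start; "moment": the same for the moment, N m; "grip_width": finger opening in m; "finger_force": force on a finger pad.
Only numpy, scipy, OpenCV 4.12 (cv2) and the standard library are available. Lean on these libraries where they do the work, as an engineer would, in place of code of your own. Each camera call takes 0.05 s, during which the arm holds its last target. There are 200 camera calls.

## Working session

There is one attempt and no reset: what is moved stays moved. The work goes in short steps, Python scripts to look and compute and a tool call to move; the robot and the scene stay as the last step left them, time stands still between calls to the robot, and variables do not carry over. Pictures are saved under pics/ and viewed, at most 14 in all, crops included, and the job is handed in when it is done.

Besides the shell and the picture viewer there is one more tool, called as name(argument=value, ...), one argument or row to a line, values as JSON. move_arm: Moves the arm, as the interface text tells. Its arguments: {"type":"object","properties":{"moves":{"type":"array","items":{"type":"array","items":{"type":"number"}}},"gripper":{"type":"number"},"newtons":{"type":"number"}},"required":["moves"]}

```bash
mkdir -p pics
cat > h.py <<'E'
import numpy as np, cv2
from workcell import monitor, grab_frame, camera_model, bot
from scipy.spatial.transform import Rotation as Ro
def cam(name, st=None):
    m=camera_model(name); f=210/np.tan(np.radians(m["vfov"])/2)
    if "R" in m: R=np.array(m["R"]); t=np.array(m["t"])
    else:
        T=np.array(m["T_tool_cam"]); Rt=Ro.from_euler("xyz",st["tool_rot"]).as_matrix()
        Rw=Rt@T[:3,:3]; c=Rt@T[:3,3]+np.array(st["position"]); R=Rw.T; t=-R@c
    return dict(f=f,cx=m["cx"],cy=m["cy"],k=m["k1"],R=R,t=t)
def proj(c,X):
    p=c["R"]@np.array(X)+c["t"]; s=p[:2]/p[2]; s=s*(1+c["k"]*(s@s)); return c["f"]*s+[c["cx"],c["cy"]]
def ray(c,uv):
    d=(np.array(uv,float)-[c["cx"],c["cy"]])/c["f"]; s=d.copy()
    for _ in range(30): s=d/(1+c["k"]*(s@s))
    return -c["R"].T@c["t"], c["R"].T@np.array([*s,1])
def onz(c,uv,z):
    o,d=ray(c,uv); return o+d*(z-o[2])/d[2]
def shot(name,fn=None):
    st=monitor.observe(); im=grab_frame(name)
    if fn: cv2.imwrite("pics/"+fn,im)
    return im,cam(name,st)
E
python3 - <<'E'
from h import *
for n in ("top","side"):
    im,c=shot(n,n+"0.png"); print(n,c, -c["R"].T@c["t"])
print(monitor.observe())
E
```

```text
top {'f': np.float64(409.15862100333106), 'cx': 276.56848181393974, 'cy': 211.0482111898214, 'k': -0.03479853335292302, 'R': array([[ 0.04909193, -0.99878934,  0.00313547],
       [-0.9767875 , -0.04866539, -0.20860933],
       [ 0.20850936,  0.00717834, -0.97799403]]), 't': array([-0.27619239,  0.43354609,  0.88826659])} [ 0.25182933 -0.26113561  0.96002717]
side {'f': np.float64(390.3540812692771), 'cx': 282.1909434209132, 'cy': 206.3703157184523, 'k': -0.0561776859321682, 'R': array([[ 0.92785784, -0.37251235,  0.0177307 ],
       [-0.22730429, -0.60258419, -0.76500003],
       [ 0.2956562 ,  0.70578101, -0.64378612]]), 't': array([-0.50503802, -0.02431575,  1.07538544])} [ 0.14513204 -0.96177181  0.68267136]
{'clock': 0.1, 'qpos': array([-1.37721442,  0.52192625, -0.03633018,  1.59990244,  0.02118749,
        1.02109959, -0.11279298]), 'qd': array([ 0.00034709, -0.00160519,  0.00045735,  0.00089977,  0.00216547,
       -0.00083702, -0.00196602]), 'joint_efforts': array([ 4.14241033e-03, -9.28475690e+01,  1.98430739e+00, -3.70535946e+01,
        1.81955908e-02,  5.23821232e-03,  9.48375236e-05]), 'position': array([0.16291491, 0.60312177, 0.24481818]), 'tool_rot': array([-3.14064288e+00,  5.31078802e-05,  2.87780177e+00]), 'force': array([ 0.92591776, -0.05924122, -0.54831776]), 'moment': array([0.00269932, 0.02690062, 0.01448881]), 'finger_force': 0.0, 'grip_width': 0.08532757772595655}
```

View pics/top0.png

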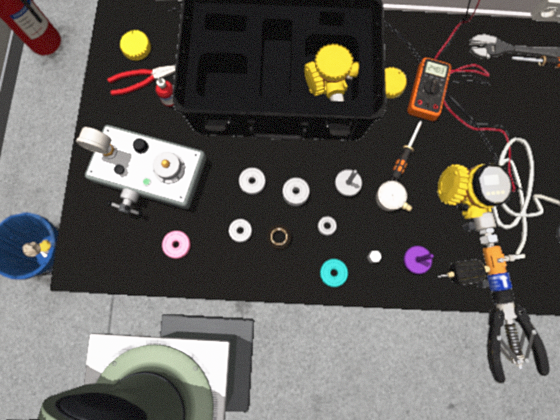

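View pics/side0.png

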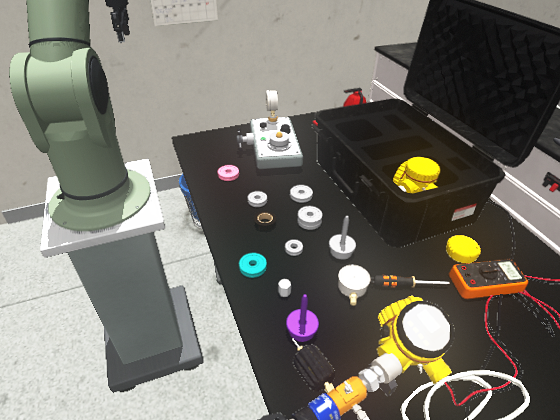

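Candidates:
- **Carrier:** grey at top (348,182). The purple one at (418,260) is a look-alike.
- **Wide rings:** (252,181) and (296,191). The second looks thicker in the side view (310,217). Pink at (176,244) and turquoise at (334,272) are look-alikes.
- **Other weights:** medium at (240,230), small at (327,226).
- **Not part of the job:** tape at (279,237), gauge at (392,195), coupling at (375,257).
- **Piston:** (165,163).

Run:
```python
from h import *
t,ct=shot("top"); s,cs=shot("side")
print("piston top",onz(ct,(165,163),.101),onz(cs,(280,134),.101))
for n,uv,z in (("wideA",(252,181),.02),("wideB",(296,191),.02),("med",(240,230),.016),("small",(327,226),.014),("carrierplate",(348,183),.028),("tape",(279,237),.019),("pink",(176,244),.016),("turq",(334,272),.016),("coup",(375,257),.03),("purple",(418,260),.028),("gauge",(392,195),.034)):
    p=onz(ct,uv,z); print(n,p.round(3),"side",proj(cs,p).round(0))
# fitted rings by mask
g=cv2.cvtColor(t,cv2.COLOR_BGR2HSV); m=((g[...,1]<60)&(g[...,2]>110)).astype(np.uint8)
n,l,st,ce=cv2.connectedComponentsWithStats(m)
for i in range(1,n):
    if 100<st[i,4]<2000 and 150<ce[i][1]<290: print(ce[i].round(1),st[i])
a=cv2.resize(t[140:290,80:440],None,fx=2.2,fy=2.2,interpolation=cv2.INTER_CUBIC)
b=cv2.resize(s[110:270,215:375],None,fx=3.4,fy=3.4,interpolation=cv2.INTER_CUBIC)
cv2.imwrite("pics/side_crop.png",b)
```

```text
piston top [ 0.53101506 -0.00359111  0.101     ] [ 0.53075739 -0.01143815  0.101     ]
wideA [ 0.523 -0.192  0.02 ] side [301. 191.]
wideB [ 0.503 -0.298  0.02 ] side [311. 216.]
med [ 0.404 -0.171  0.016] side [258. 197.]
small [ 0.424 -0.374  0.014] side [294. 246.]
carrierplate [ 0.527 -0.42   0.028] side [342. 244.]
tape [ 0.391 -0.263  0.019] side [265. 218.]
pink [ 0.363 -0.025  0.016] side [229. 171.]
turq [ 0.317 -0.393  0.016] side [254. 263.]
coup [ 0.354 -0.483  0.03 ] side [284. 284.]
purple [ 0.352 -0.583  0.028] side [303. 323.]
gauge [ 0.501 -0.523  0.034] side [355. 277.]
[251.5 180.3] [239 167  27  27 531]
[494.6 184. ] [479 166  32  37 915]
[347.9 182.4] [335 169  27  27 523]
[295.4 190.6] [282 177  28  28 557]
[391.7 195. ] [377 180  30  30 702]
[326.8 225.2] [318 216  19  19 251]
[239.7 230. ] [228 219  24  23 399]
[175.3 243.9] [163 232  25  25 413]
[ 29.9 249. ] [ 22 242  18  15 163]
[374.7 256. ] [368 250  14  13 130]
```

View pics/side_crop.png

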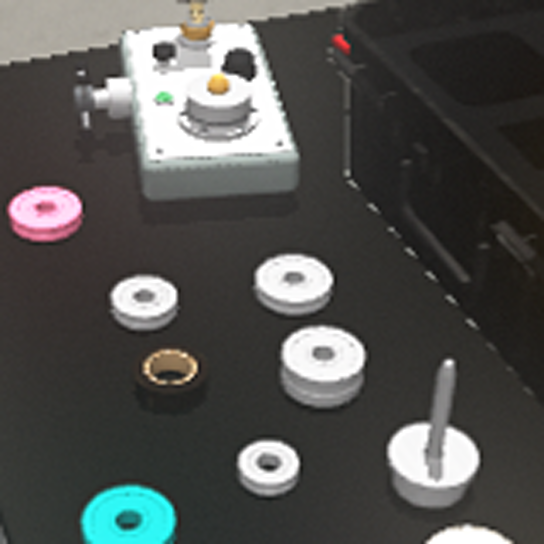

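The crop confirms it: the thick ring is the one at crop (322,365), near world (0.503,-0.298). The flat ring is at crop (294,283), near (0.523,-0.192), and the grey carrier is near (0.527,-0.42). Medium is at crop (145,300) and small at (269,467). Next I'll check the wrist camera geometry.

Run:
```python
from h import *
m=camera_model("wrist"); print(np.round(m["T_tool_cam"],3),m["vfov"],m["k1"],bot.tip_extent,[a for a in dir(bot) if a[0]!="_"])
```

```text
[[ 0.001 -0.952 -0.305  0.079]
 [ 1.     0.     0.001 -0.   ]
 [-0.001 -0.305  0.952 -0.129]
 [ 0.     0.     0.     1.   ]] 64.04394769596098 0.00818629937033973 0.014 ['IKError', 'job_done', 'tip_extent']
```

move_arm(
  moves=[
    [40,-50,30,0.13],
    [90,-110,60,0.264],
    [135,-165,90,0.264],
    [185,-220,105,0.264],
    [225,-275,105,0.264],
    [260,-330,105,0.264],
    [290,-385,105,0.264],
    [310,-440,105,0.264],
    [320,-495,105,0.264],
    [320,-550,105,0.264],
    [320,-600,105,0.264],
    [320,-610,105,0.264],
  ],
  gripper=1,
)

```text
clock: 1.7
position: [0.4827, -0.0096, 0.3504]
tool_rot: [-3.141, 0.0, 3.139]
force: [0.7, 1.5, 0.2]
grip_width: 0.0856
finger_force: 0.0
```

Run:
```python
from h import *
im,c=shot("wrist","w_piston.png")
for p in ((.531,-.004,.101),(.531,-.008,.088)): print(proj(c,p))
```

```text
[282.93603218 215.22711879]
[279.53378032 211.84249039]
```

View pics/w_piston.png

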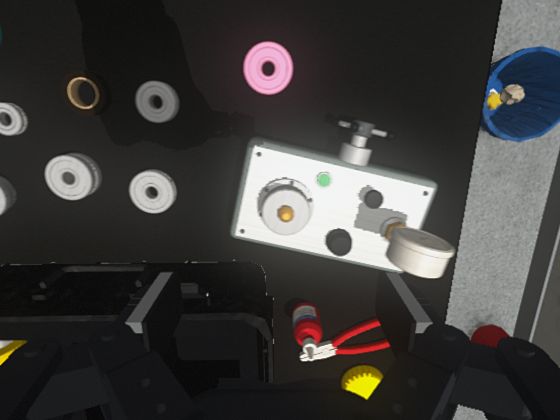

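The wrist picture shows the piston head at (286,214) on the column (285,207). The flat ring is at (153,191), the thick at (73,177), the medium at (157,101), the tape at (85,93) and the pink look-alike at (268,68). Now to measure the piston.

Run:
```python
from h import *
res=[]
for n,box in (("wrist",(265,195,310,235)),("top",(155,150,178,175)),("side",(270,125,292,145))):
    im,c=shot(n); h=cv2.cvtColor(im,cv2.COLOR_BGR2HSV); m=cv2.inRange(h,(8,90,80),(28,255,255)); x0,y0,x1,y1=box
    z=np.zeros_like(m); z[y0:y1,x0:x1]=m[y0:y1,x0:x1]
    M=cv2.moments(z,True); uv=(M["m10"]/M["m00"],M["m01"]/M["m00"]); print(n,M["m00"],np.round(uv,1),onz(c,uv,.097)); res.append(ray(c,uv))
    if n=="wrist":
        crop=cv2.resize(im[150:270,220:350],None,fx=5,fy=5,interpolation=cv2.INTER_CUBIC)
        p=onz(c,uv,.097)
        for zz,col in ((.088,(0,0,255)),(.095,(255,0,0))):
            for a in np.arange(0,6.28,.1):
                r=.03 if zz==.088 else .010
                q=(proj(c,[p[0]+r*np.cos(a),p[1]+r*np.sin(a),zz])-[220,150]+.5)*5
                cv2.circle(crop,tuple(int(v) for v in q),1,col,-1)
        cv2.imwrite("pics/w_pist_crop.png",crop)
A=sum(np.eye(3)-np.outer(d,d)/(d@d) for o,d in res); b=sum((np.eye(3)-np.outer(d,d)/(d@d))@o for o,d in res)
print(np.linalg.solve(A,b))
```

```text
wrist 193.0 [290.9 213.3] [0.53001799 0.00089653 0.097     ]
top 45.0 [165.  163.2] [ 0.53195215 -0.0023816   0.097     ]
side 28.0 [278.6 134.5] [ 0.52857346 -0.00608937  0.097     ]
[5.31984206e-01 1.38607602e-04 9.28462991e-02]
```

View pics/w_pist_crop.png

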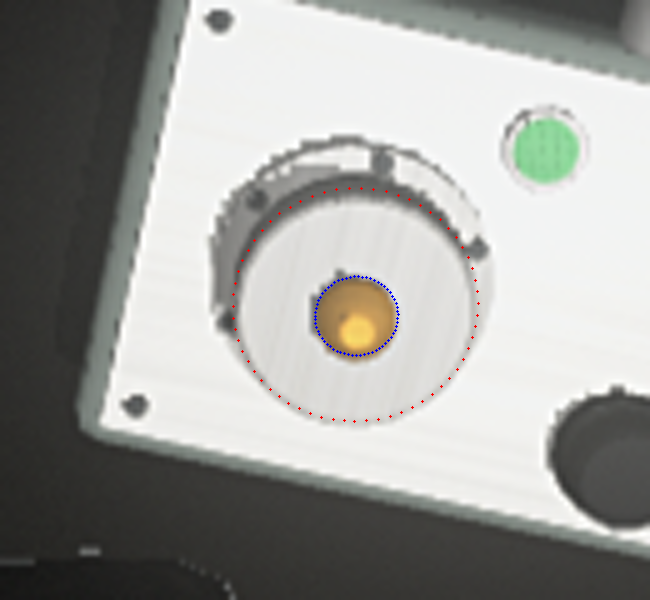

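The overlay of the head and column circles fits, so the piston axis is at about (0.530, 0.000). Next, the carrier.

move_arm(
  moves=[
    [0,-60,0,0],
    [0,-120,0,0],
    [0,-180,0,0],
    [0,-240,0,0],
    [0,-300,0,0],
    [0,-350,0,0],
    [0,-390,0,0],
    [0,-410,0,0],
    [0,-410,0,0],
    [0,-410,0,0],
  ],
)

```text
clock: 3.15
position: [0.4838, -0.415, 0.3502]
tool_rot: [3.141, 0.0, -3.14]
force: [0.0, -0.3, 1.0]
grip_width: 0.0851
finger_force: 0.0
```

Run:
```python
from h import *
print(monitor.observe()["position"])
im,c=shot("wrist","w_car.png")
print(proj(c,(.527,-.42,.028)),proj(c,(.527,-.42,.112)))
```

```text
[ 0.48382998 -0.41499801  0.3502088 ]
[274.21448629 195.03589404] [273.4541307  214.15752676]
```

View pics/w_car.png

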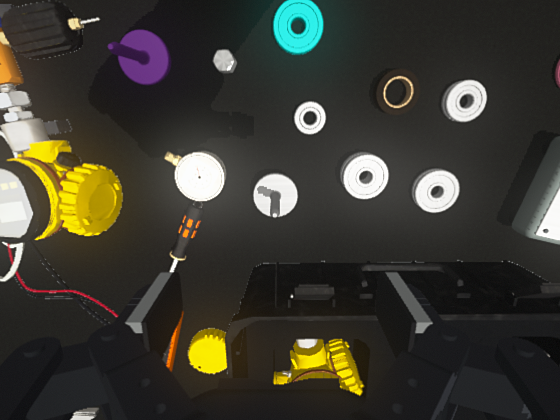

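The carrier plate is at (275,195), with its stem tip near (275,214). The thick ring is at (365,176), flat (436,191), small (310,118), medium (465,100), tape (396,92), turquoise (298,26) and purple (143,55).

```bash
cat >> h.py <<'E'
def disc(im,c,near,z,rad):
    "centre of bright disc near world xy, top at z, via min enclosing circle & ellipse of hull"
    g=cv2.cvtColor(im,cv2.COLOR_BGR2GRAY); h=cv2.cvtColor(im,cv2.COLOR_BGR2HSV)
    m=((h[...,1]<60)&(g>95)).astype(np.uint8)
    u=proj(c,[*near,z]); cs,_=cv2.findContours(m,cv2.RETR_EXTERNAL,cv2.CHAIN_APPROX_NONE)
    cs=[k for k in cs if cv2.contourArea(k)>150]
    k=min(cs,key=lambda k:np.linalg.norm(k.mean((0,1))-u)); k=cv2.convexHull(k)
    e=cv2.fitEllipse(k); p=onz(c,e[0],z)
    pts=np.array([onz(c,q[0],z)[:2] for q in k]); (x,y),r=cv2.minEnclosingCircle(pts.astype(np.float32)*1000)
    print("uv",np.round(e[0],1),"axes",np.round(e[1],1),"xy",(p[:2]*1000).round(1),"circ",round(x,1),round(y,1),"r",round(r,1),"want",rad*1000)
    return p
E
python3 - <<'E'
from h import *
im,c=shot("wrist")
disc(im,c,(.527,-.42),.028,.031);disc(im,c,(.503,-.298),.028,.031);disc(im,c,(.523,-.192),.016,.031);disc(im,c,(.404,-.171),.016,.026);disc(im,c,(.424,-.374),.014,.021)
a=cv2.resize(im[155:235,235:315],None,fx=7,fy=7,interpolation=cv2.INTER_CUBIC); cv2.imwrite("pics/w_carcrop.png",a)
E
```

```text
uv [275.1 194.7] axes [44.2 44.9] xy [ 526.6 -418.8] circ 527.5 -419.0 r 32.0 want 31.0
uv [364.3 175.3] axes [46.8 47.9] xy [ 498.9 -297. ] circ 499.1 -297.2 r 33.9 want 31.0
uv [435.6 190.2] axes [43. 48.] xy [ 522.7 -191. ] circ 523.3 -191.5 r 34.2 want 31.0
uv [464.4 100.4] axes [39.8 47. ] xy [ 401.6 -171.2] circ 401.9 -171.3 r 28.4 want 26.0
uv [309.7 117.4] axes [31.5 33.4] xy [ 423.5 -372.7] circ 423.8 -372.6 r 21.5 want 21.0
```

View pics/w_carcrop.png

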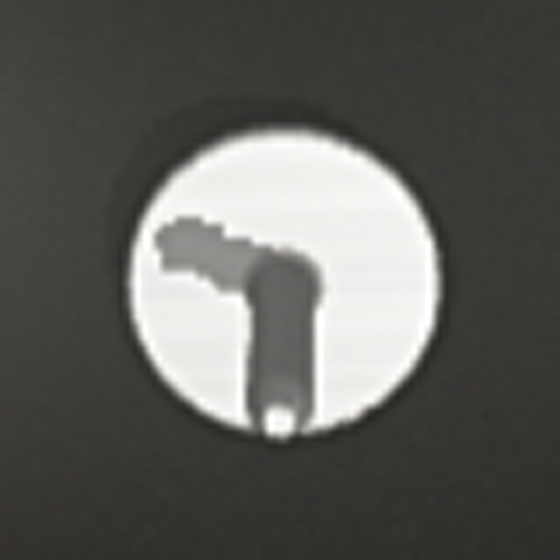

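move_arm(
  moves=[
    [20,-2,-40,0],
    [43,-4,-80,0],
    [43,-4,-130,0],
    [43,-4,-180,0],
    [43,-4,-220,0],
    [43,-4,-250,0],
    [43,-4,-265,0],
    [43,-4,-268,0],
    [43,-4,-268,0],
    [43,-4,-268,0],
  ],
)

```text
clock: 4.5
position: [0.5265, -0.4209, 0.0834]
tool_rot: [-3.141, 0.001, -3.141]
force: [-0.5, 0.0, 0.0]
grip_width: 0.0856
finger_force: 0.0
```

Run:
```python
from h import *
print(monitor.observe()["position"])
im,c=shot("wrist")
disc(im,c,(.527,-.42),.028,.031)
p=proj(c,(.527,-.419,.112)); print(p)
cv2.imwrite("pics/w_car2.png",im)
```

```text
[ 0.52648742 -0.42092363  0.08342801]
uv [283.  265.6] axes [107.3 156.6] xy [ 541.7 -417.9] circ 547.6 -419.5 r 52.4 want 31.0
[283.09943392 337.53755225]
```

View pics/w_car2.png

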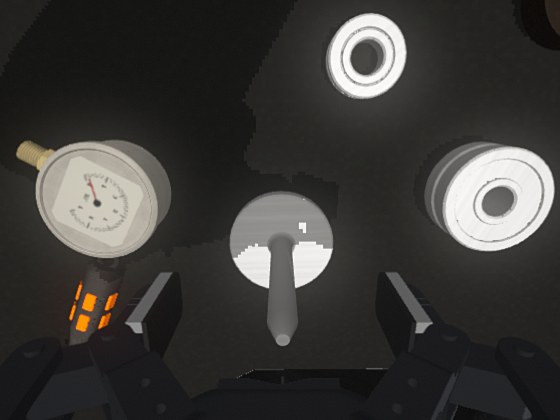

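The stem tip is at (283,341), centred between the pads at (182,275) and (380,275). I'll close on it.

move_arm(
  moves=[
    [1,0,0,0],
    [1,0,0,0],
    [1,0,0,0],
    [1,0,0,0],
    [1,0,0,0],
    [1,0,0,0],
    [1,0,0,0],
    [1,0,0,0],
  ],
  gripper=0,
  newtons=100,
)

```text
clock: 5.55
position: [0.527, -0.4207, 0.0823]
tool_rot: [-3.142, -0.0, -3.141]
force: [-1.3, -0.6, 0.8]
grip_width: 0.0098
finger_force: 97.4
```

Run:
```python
from h import *
print(monitor.observe()["position"],monitor.observe()["force"])
im,c=shot("wrist","w_car3.png")
```

```text
[ 0.5269646  -0.42066016  0.0822844 ] [-1.33550458 -0.63749283  0.83546617]
```

View pics/w_car3.png

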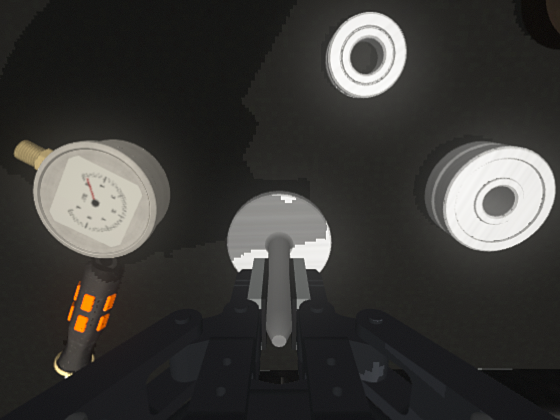

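move_arm(
  moves=[
    [0,0,10,0],
    [0,0,35,0],
    [0,0,65,0],
    [0,0,95,0],
    [0,0,120,0],
    [0,0,130,0],
    [0,20,130,0],
    [0,55,130,0],
    [0,95,130,0],
    [0,135,130,0],
    [0,175,130,0],
    [0,215,130,0],
  ],
)

```text
clock: 7.1
position: [0.5263, -0.2031, 0.2114]
tool_rot: [3.141, -0.001, -3.141]
force: [1.6, 0.3, -2.6]
grip_width: 0.0096
finger_force: 97.7
```

move_arm(
  moves=[
    [0,40,0,0],
    [1,80,0,0],
    [2,120,0,0],
    [3,155,0,0],
    [3,185,0,0],
    [3,200,0,0],
    [3,206,0,0],
    [3,206,0,0],
    [3,206,0,0],
    [3,206,0,0],
  ],
)

```text
clock: 8.35
position: [0.53, -0.0004, 0.2123]
tool_rot: [-3.141, 0.0, 3.141]
force: [-0.1, 0.3, -1.6]
grip_width: 0.0094
finger_force: 97.8
```

Run:
```python
from h import *
st=monitor.observe();print(st["position"],st["tool_rot"],st["force"],st["grip_width"])
ims=[]
im,c=shot("wrist"); ims.append(im[180:420,130:450])
s,cs=shot("side"); ims.append(cv2.resize(s[60:180,200:360],None,fx=2,fy=2,interpolation=cv2.INTER_CUBIC))
cv2.imwrite("pics/c_over.png",np.hstack(ims))
for z in (0.13,.158,.242): print(proj(cs,(.53,0,z)), (proj(cs,(.53,0,z))-[200,60])*2+[320,0])
print(proj(c,(.53,0,.242)))
```

```text
[ 5.30004382e-01 -3.87061207e-04  2.12311557e-01] [-3.14141634e+00  7.67891578e-05  3.14067297e+00] [-0.10097969  0.28772919 -1.57822177] 0.0093500817307585
[278.47213285 123.56213486] [476.94426571 127.12426972]
[278.58586775 114.9148754 ] [477.1717355  109.82975079]
[278.95031375  87.34615562] [477.90062751  54.69231125]
[278.86138059 338.33737172]
```

View pics/c_over.png

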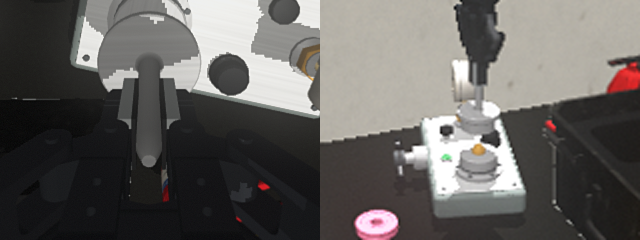

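The carrier hangs upright over the piston. In the side view the stem at u≈478 lines up with the head at (478,150).

move_arm(
  moves=[
    [0,0,-8,0],
    [0,0,-16,0],
    [0,0,-24,0],
    [0,0,-27,0],
    [0,0,-29,0],
    [0,0,-31,0],
    [0,0,-33,0],
    [0,0,-35,0],
    [0,0,-36,0],
    [0,0,-36,0],
  ],
)

```text
clock: 9.7
position: [0.53, 0.0004, 0.1763]
tool_rot: [3.142, -0.0, -3.141]
force: [-0.3, -0.2, -2.0]
grip_width: 0.0095
finger_force: 97.7
```

move_arm(
  moves=[
    [0,0,-1,0],
    [0,0,-2,0],
    [0,0,-3,0],
    [0,0,-4,0],
    [0,0,-5,0],
    [0,0,-5,0],
    [0,0,-5,0],
  ],
)

```text
clock: 10.58
position: [0.53, 0.0004, 0.1713]
tool_rot: [-3.142, 0.0, -3.141]
force: [-0.4, -0.5, -2.5]
grip_width: 0.0096
finger_force: 97.7
```

move_arm(
  moves=[
    [0,0,-0.5,0],
    [0,0,-1,0],
    [0,0,-1,0],
    [0,0,-1,0],
  ],
)

```text
clock: 11.08
position: [0.53, 0.0003, 0.1703]
tool_rot: [-3.142, 0.0, -3.142]
force: [-1.2, 0.1, -2.6]
grip_width: 0.0096
finger_force: 97.9
```

move_arm(
  moves=[
    [0,0,-0.5,0],
    [0,0,-0.5,0],
    [0,0,-0.5,0],
    [0,0,-0.5,0],
  ],
)

```text
clock: 11.58
position: [0.5301, 0.0005, 0.1702]
tool_rot: [3.141, 0.0, -3.141]
force: [-2.2, 1.0, 7.2]
grip_width: 0.0093
finger_force: 99.3
```

It's seated: contact force rose at exactly the expected height. Release and go up, then over to the thick ring.

move_arm(
  moves=[
    [0,0,0,0],
    [0,0,0,0],
    [0,0,0,0],
    [0,0,0,0],
    [0,0,25,0],
    [0,0,70,0],
    [0,0,120,0],
    [-20,-5,170,0],
    [-45,-8,180,0],
    [-45,-8,180,0],
    [-45,-8,180,0],
  ],
  gripper=1,
)

```text
clock: 12.95
position: [0.4852, -0.0074, 0.3496]
tool_rot: [3.142, 0.0, -3.141]
force: [0.4, 0.1, 0.0]
grip_width: 0.0852
finger_force: 0.0
```

Run:
```python
from h import *
st=monitor.observe();print(st["position"])
im,c=shot("wrist")
disc(im,c,(.53,0),.116,.031)
print(proj(c,(.53,0,.2)))
s,cs=shot("side")
a=cv2.resize(im[130:330,180:380],None,fx=2,fy=2); b=cv2.resize(s[70:170,230:330],None,fx=4,fy=4,interpolation=cv2.INTER_CUBIC)
cv2.imwrite("pics/c_seat.png",np.hstack([a,b]))
```

```text
[ 0.48521169 -0.00740954  0.34959758]
uv [341.3 207.8] axes [175. 233.] xy [519.1  64.2] circ 528.8 72.7 r 137.1 want 31.0
[286.1660182  246.98828901]
```

View pics/c_seat.png

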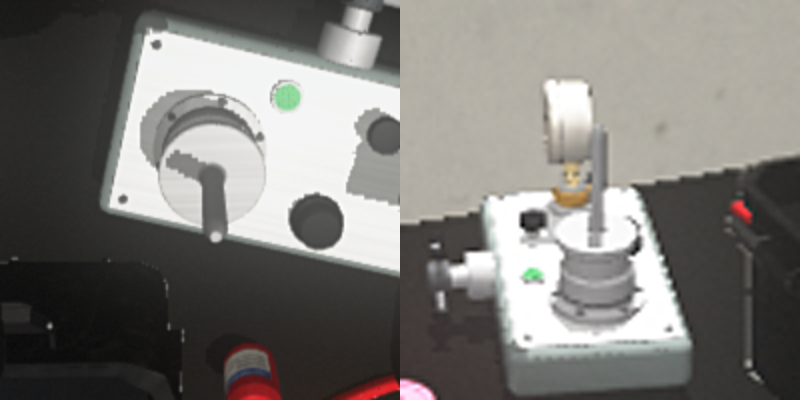

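The carrier is seated and level, with the stem tip at about (0.531, 0.001). Next, the thick ring.

move_arm(
  moves=[
    [0,-50,0,0],
    [-5,-110,-20,0],
    [-15,-170,-50,0],
    [-25,-230,-80,0],
    [-30,-270,-100,0],
    [-30,-291,-100,0],
    [-30,-291,-100,0],
    [-30,-291,-100,0],
  ],
)

```text
clock: 14.05
position: [0.4552, -0.298, 0.2493]
tool_rot: [3.141, -0.001, -3.141]
force: [-0.5, 0.1, 0.4]
grip_width: 0.0854
finger_force: 0.0
```

```bash
cat >> h.py <<'E'
def bore(im,c,near,z,rad):
    "ring top face: otsu in local window, ellipse of outer hull and of bore"
    u=proj(c,[*near,z]).astype(int); e=proj(c,[near[0],near[1]+rad,z])-proj(c,[*near,z]); R=int(np.linalg.norm(e)*1.7)
    x0,y0=max(u[0]-R,0),max(u[1]-R,0); g=cv2.cvtColor(im[y0:u[1]+R,x0:u[0]+R],cv2.COLOR_BGR2GRAY)
    for k in (2,):
        _,m=cv2.threshold(g,140,255,0)
        cs,hi=cv2.findContours(m,cv2.RETR_CCOMP,cv2.CHAIN_APPROX_NONE)
        for q,h in zip(cs,hi[0]):
            if len(q)<25 or cv2.contourArea(q)<60: continue
            f=cv2.fitEllipse(cv2.convexHull(q)); uv=np.array(f[0])+[x0,y0]; P=onz(c,uv,z)
            s=np.linalg.norm(e)/rad
            print("hole" if h[3]>=0 else "outer",uv.round(1),"radii mm",(np.array(f[1])/2/s*1000).round(1),"xy",(P[:2]*1000).round(1))
E
python3 - <<'E'
from h import *
st=monitor.observe();print(st["position"])
im,c=shot("wrist","w_thick.png")
bore(im,c,(.499,-.297),.028,.031)
E
```

```text
[ 0.45522822 -0.29798973  0.24933986]
outer [280.5 220.4] radii mm [29.1 30.8] xy [ 499.8 -295.1]
hole [280.5 221. ] radii mm [9.1 9.6] xy [ 500.5 -295.2]
```

Run:
```python
from h import *
c=cam("wrist",dict(tool_rot=[np.pi,0,0],position=[0,0,0]))
T=np.array(camera_model("wrist")["T_tool_cam"]);c["R"]=T[:3,:3].T;c["t"]=-T[:3,:3].T@T[:3,3]
for y in (-.0427,-.005):
  for x in (.011,-.011):
    for z in (.014,.006,.001): print(y,x,z,proj(c,(x,y,z)).round(0))
im=cv2.imread("pics/w_thick.png"); a=cv2.resize(im[240:400,100:240],None,fx=4,fy=3.7)
i2=cv2.imread("pics/w_car3.png"); b=cv2.resize(i2[230:330,230:330],None,fx=2.4,fy=5.92)
cv2.imwrite("pics/pads.png",np.hstack([a,b]))
```

```text
-0.0427 0.011 0.014 [186. 256.]
-0.0427 0.011 0.006 [182. 264.]
-0.0427 0.011 0.001 [179. 269.]
-0.0427 -0.011 0.014 [190. 297.]
-0.0427 -0.011 0.006 [186. 307.]
-0.0427 -0.011 0.001 [183. 313.]
-0.005 0.011 0.014 [267. 256.]
-0.005 0.011 0.006 [267. 264.]
-0.005 0.011 0.001 [266. 269.]
-0.005 -0.011 0.014 [268. 297.]
-0.005 -0.011 0.006 [267. 307.]
-0.005 -0.011 0.001 [267. 313.]
```

View pics/pads.png

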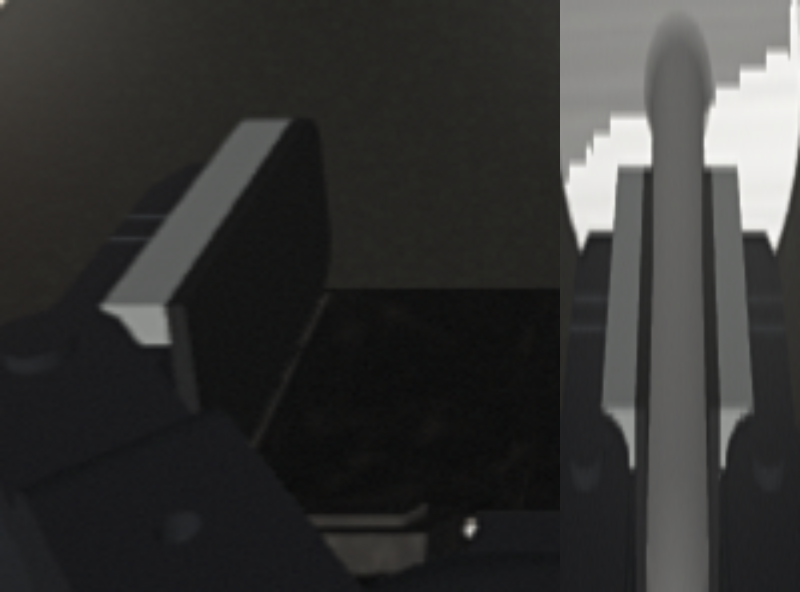

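The pad-tip corner projects to about TCP+12 mm when shut and TCP−1 mm when open. At a 62 mm opening the tips should be 5–7 mm ahead of the TCP. The thick ring must be gripped high so the stem top clears the gripper body: TCP 27.5 mm above its underside.

move_arm(
  moves=[
    [20,1,-40,0],
    [45,3,-80,0],
    [45,3,-130,0],
    [45,3,-175,0],
    [45,3,-205,0],
    [45,3,-218,0],
    [45,3,-222,0],
    [45,3,-222,0],
    [45,3,-222,0],
  ],
)

```text
clock: 15.22
position: [0.5005, -0.2958, 0.0288]
tool_rot: [-3.141, 0.001, -3.141]
force: [-0.0, -0.5, 0.6]
grip_width: 0.0856
finger_force: 0.0
```

move_arm(
  moves=[
    [0,0,0,0],
    [0,0,0,0],
    [0,0,0,0],
    [0,0,0,0],
    [0,0,0,0],
    [0,0,0,0],
  ],
  gripper=0,
  newtons=90,
)

```text
clock: 15.98
position: [0.5003, -0.2959, 0.0293]
tool_rot: [-3.141, 0.001, -3.141]
force: [-5.7, 3.7, 28.7]
grip_width: 0.0581
finger_force: 90.0
```

Run:
```python
from h import *
st=monitor.observe();print(st["position"],st["force"])
im,c=shot("wrist","w_thick2.png")
bore(im,c,(.5,-.295),.028,.031)
```

```text
[ 0.50028629 -0.29592819  0.02930603] [-5.70117297  3.66304935 28.73235261]
outer [279.  288.1] radii mm [27.2 30.3] xy [ 498.7 -295.4]
hole [278.6 290.8] radii mm [8.3 9.8] xy [ 500.  -295.6]
hole [303.4 283.2] radii mm [2.4 6.8] xy [ 496.2 -284.7]
hole [327.9 284.3] radii mm [3.2 9.5] xy [ 496.7 -274. ]
hole [249.7 289.4] radii mm [12.4 17. ] xy [ 499.3 -308.3]
outer [277.5 269.9] radii mm [24.1 27.6] xy [ 489.8 -296.1]
```

View pics/w_thick2.png

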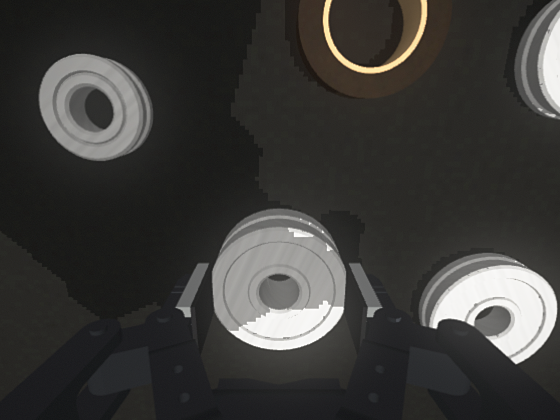

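The thick ring sits between the pads, with its bore at (279,291). I'll lift slowly and watch the force.

move_arm(
  moves=[
    [0,0,2,0],
    [0,0,4,0],
    [0,0,7,0],
    [0,0,10,0],
    [0,0,10,0],
    [0,0,10,0],
  ],
)

```text
clock: 16.77
position: [0.5, -0.2956, 0.0377]
tool_rot: [3.142, -0.0, -3.141]
force: [0.3, -0.6, -6.7]
grip_width: 0.0578
finger_force: 97.0
```

Run:
```python
from h import *
st=monitor.observe();print(st["position"],st["force"],st["moment"])
im,c=shot("wrist","w_thick3.png")
bore(im,c,(.5,-.295),.036,.031)
```

```text
[ 0.49995544 -0.29557906  0.03772099] [ 0.25547723 -0.57460359 -6.74977136] [ 0.01721589  0.0054583  -0.00442346]
outer [278.8 287.8] radii mm [27.2 30.1] xy [ 498.4 -295.2]
hole [278.2 290.9] radii mm [ 8.5 10.6] xy [ 500.  -295.4]
hole [265.5 287.9] radii mm [ 8.1 10.3] xy [ 498.5 -301. ]
hole [289.9 283.4] radii mm [ 7.5 11. ] xy [ 496.3 -290.3]
hole [307.7 275.1] radii mm [ 9.9 16.6] xy [ 492.2 -282.6]
hole [271.6 287.2] radii mm [20.5 22.8] xy [ 498.2 -298.3]
outer [279.7 253.7] radii mm [17.  24.1] xy [ 482.  -294.8]
```

move_arm(
  moves=[
    [0,0,20,0],
    [0,0,55,0],
    [0,0,95,0],
    [0,0,135,0],
    [0,0,170,0],
    [0,0,195,0],
    [0,5,207,0],
    [0,30,207,0],
    [5,65,207,0],
    [10,105,207,0],
    [15,145,207,0],
    [20,185,207,0],
  ],
)

```text
clock: 18.32
position: [0.5195, -0.109, 0.2448]
tool_rot: [3.141, -0.001, -3.141]
force: [1.1, -0.0, -6.3]
grip_width: 0.0574
finger_force: 98.8
```

move_arm(
  moves=[
    [5,35,0,0],
    [9,65,0,0],
    [11,90,0,0],
    [11,105,0,0],
    [11,111,0,0],
    [11,111,0,0],
    [11,111,0,0],
    [11,111,0,0],
  ],
)

```text
clock: 19.32
position: [0.531, -0.0003, 0.2448]
tool_rot: [-3.141, 0.0, 3.141]
force: [0.0, 0.9, -5.7]
grip_width: 0.0579
finger_force: 98.8
```

Run:
```python
from h import *
st=monitor.observe();print(st["position"],st["force"],st["tool_rot"])
im,c=shot("wrist","w_thick4.png")
p=st["position"]; bore(im,c,p[:2],p[2]-.0007,.031)
s,cs=shot("side","s4.png")
print(proj(cs,(.531,.001,.2)),proj(c,(.531,.001,.2)))
# stem tip centre in side image: row scan between plate and ring
h=cv2.cvtColor(s,cv2.COLOR_BGR2GRAY)
for v in range(98,124,3): print(v,h[v,268:292])
```

```text
[ 5.30964141e-01 -3.34211401e-04  2.44817044e-01] [ 0.03682013  0.90872819 -5.72543045] [-3.14143150e+00  2.16699417e-05  3.14072862e+00]
outer [323.5 378.6] radii mm [4.5 9.3] xy [578.4  21.6]
outer [288.2 323.5] radii mm [10.1 23.9] xy [547.2   4.3]
hole [280.  336.4] radii mm [1.7 7.9] xy [554.2   0.7]
outer [299.2 233.7] radii mm [1.9 6.4] xy [503.4   8.5]
outer [356.7 214.3] radii mm [20.4 34.1] xy [494.9  31.8]
outer [230.3 201.5] radii mm [ 7.3 15.7] xy [489.5 -19.4]
hole [229.8 197.1] radii mm [1.6 4.6] xy [487.7 -19.5]
[278.9622266  101.25016995] [280.30556014 250.13850291]
98 [255 255 228 183 140 145 149 152 151 150 150 151 150 149 149 145 143 140
 134 130 110 109 167 183]
101 [233 225 195 231 230 229 224 216 223 211 174 158 134 165 160 167 185 181
 180 181 183 184 183 180]
104 [195 187 157 191 190 186 180 183 180 153 149 157 128 121 188 182 183 184
 183 182 182 181 182 183]
107 [162 159 147 160 157 155 149 151 146 138 150 152 130 126 189 185 185 182
 184 183 182 184 182 184]
110 [130 121  92 145 144 141 125 125 180 170 149 152 127 126 190 185 184 184
 185 185 183 183 184 182]
113 [186 187 164 132 205 147 134 188 167 111 151 151 129 127 189 186 186 184
 184 185 183 184 185 182]
116 [184 176 181 190 209 212 184 180 181 178 152 152 121 109 184 180 180 182
 182 157  70  82  88  87]
119 [208 129 139 140 142 144 145 143 123 125 154 147 175 254 255 255 255 255
 255 255 255 177 100  62]
122 [155 186 193 188 177 177 182 178 182 169 149 144 172 254 255 255 255 255
 255 255 255 255 181  99]
```

move_arm(
  moves=[
    [0,1,-4,0],
    [0,1,-8,0],
    [0,1,-12,0],
    [0,1,-16,0],
    [0,1,-20,0],
    [0,1,-24,0],
    [0,1,-28,0],
    [0,1,-32,0],
    [0,1,-36,0],
    [0,1,-40,0],
    [0,1,-40,0],
  ],
)

```text
clock: 20.8
position: [0.5309, 0.0013, 0.2045]
tool_rot: [-3.141, -0.0, -3.141]
force: [-0.7, 0.5, -6.2]
grip_width: 0.0576
finger_force: 98.8
```

move_arm(
  moves=[
    [0,0,-5,0],
    [0,0,-10,0],
    [0,0,-15,0],
    [0,0,-20,0],
    [0,0,-25,0],
    [0,0,-30,0],
    [0,0,-35,0],
    [0,0,-40,0],
    [0,0,-45,0],
    [0,0,-50,0],
    [0,0,-50,0],
  ],
)

```text
clock: 22.18
position: [0.5308, 0.0014, 0.1544]
tool_rot: [-3.141, -0.001, -3.141]
force: [-0.7, -0.5, -6.4]
grip_width: 0.0578
finger_force: 98.8
```

move_arm(
  moves=[
    [0,0,-2,0],
    [0,0,-4,0],
    [0,0,-6,0],
    [0,0,-7,0],
    [0,0,-8,0],
    [0,0,-8,0],
    [0,0,-8,0],
  ],
)

```text
clock: 23.05
position: [0.5311, 0.0014, 0.1468]
tool_rot: [-3.142, 0.0, -3.141]
force: [-0.6, -0.1, -5.6]
grip_width: 0.058
finger_force: 98.8
```

move_arm(
  moves=[
    [0,0,-0.5,0],
    [0,0,-1,0],
    [0,0,-1,0],
    [0,0,-1,0],
  ],
)

```text
clock: 23.55
position: [0.531, 0.0013, 0.1458]
tool_rot: [-3.142, 0.0, -3.141]
force: [-0.7, -0.1, -5.5]
grip_width: 0.0577
finger_force: 98.8
```

move_arm(
  moves=[
    [0,0,-0.5,0],
    [0,0,-1,0],
    [0,0,-1,0],
    [0,0,-1,0],
  ],
)

```text
clock: 24.05
position: [0.5311, 0.0013, 0.1455]
tool_rot: [3.141, 0.001, 3.142]
force: [-5.4, 0.4, 11.7]
grip_width: 0.0581
finger_force: 101.0
```

move_arm(
  moves=[
    [0,0,-0.4,0],
    [0,0,-0.4,0],
    [0,0,-0.4,0],
    [0,0,-0.4,0],
  ],
)

```text
clock: 24.55
position: [0.5312, 0.0013, 0.1455]
tool_rot: [3.141, 0.001, 3.142]
force: [-8.7, 0.6, 21.4]
grip_width: 0.0577
finger_force: 102.0
```

move_arm(
  moves=[
    [0,0,0.6,0],
    [0,0,0.6,0],
  ],
)

```text
clock: 24.8
position: [0.5311, 0.0013, 0.1455]
tool_rot: [3.141, 0.0, -3.142]
force: [-4.8, 0.7, 10.6]
grip_width: 0.0574
finger_force: 100.7
```

move_arm(
  moves=[
    [0,0,0,0],
    [0,0,0,0],
    [0,0,0,0],
    [0,0,10,0],
    [0,0,50,0],
    [0,0,100,0],
    [0,0,150,0],
    [-20,-8,190,0],
    [-46,-8,205,0],
    [-46,-8,205,0],
    [-46,-8,205,0],
  ],
  gripper=1,
)

```text
clock: 26.18
position: [0.4852, -0.0065, 0.3502]
tool_rot: [3.141, 0.0, -3.141]
force: [-0.4, -0.2, 0.5]
grip_width: 0.0857
finger_force: 0.0
```

Run:
```python
from h import *
st=monitor.observe();print(st["position"],st["force"])
im,c=shot("wrist","w5.png"); s,cs=shot("side","s5.png")
bore(im,c,(.531,.001),.144,.031)
# top surface centre via side too
print([proj(cs,(.531,.001,z)).round(1) for z in (.116,.144,.2)],[proj(c,(.531,.001,z)).round(1) for z in (.144,.2)])
g=cv2.cvtColor(s,cv2.COLOR_BGR2GRAY)
print(g[85:165:2,279])
for v in (108,112,116,120,124,128,132): print(v,g[v,262:298:2])
```

```text
[ 0.48519267 -0.00645225  0.35015318] [-0.37954207 -0.19529496  0.50836047]
outer [299.3 212.6] radii mm [47.  75.9] xy [516.  16.]
hole [281.5 231.1] radii mm [15.1 20. ] xy [536.8  -2.6]
[array([278.6, 127.6]), array([278.7, 119.1]), array([279. , 101.3])] [array([285., 226.]), array([286.2, 247.7])]
[178 175 175 175 178 178 176 176 192 161 148 147 147 147 147 143 142 142
 182 255 149 137 167 149 159 133 148 145 175 150 145 150 170 163 200 247
 190 122 113 109]
108 [178 179 165 150 134 146 143 138 146 125 183 179 179 179 179 178 177 177]
112 [180 179 180 182 180 187 167 182 147 126 183 181 179 177 179 177 172 174]
116 [178 179 180 176 217 247 245 252 142 160 255 248 252  86  84  88  59  62]
120 [255 255 255 174 255 251 251 232 163 168 234 251 251 253 177  66  68  64]
124 [ 72  72 120 194 132 143 153 192 201 213 173 146 130 113 255  93  67  64]
128 [148 151 255 192 134 147 165 189 170 169 169 163 131 107 250 201  59  65]
132 [255 255 255 255 173 148 175 183 158 157 151 161 127  61 221 255 166  63]
```

Contact came at TCP 0.1455, which matches the ring underside at 0.116, so it's home. Next, the flat ring.

move_arm(
  moves=[
    [0,-40,0,0],
    [-3,-90,-20,0],
    [-5,-140,-60,0],
    [-7,-175,-90,0],
    [-7,-188,-100,0],
    [-7,-188,-100,0],
    [-7,-188,-100,0],
  ],
)

```text
clock: 27.15
position: [0.4787, -0.1936, 0.2506]
tool_rot: [3.141, 0.001, -3.14]
force: [0.5, 0.6, -0.3]
grip_width: 0.0853
finger_force: 0.0
```

Run:
```python
from h import *
st=monitor.observe();print(st["position"])
im,c=shot("wrist","w6.png")
bore(im,c,(.523,-.191),.016,.031)
```

```text
[ 0.47865199 -0.19364193  0.25057183]
outer [282.2 216.3] radii mm [29.4 30.8] xy [ 523.3 -188.8]
hole [282. 217.] radii mm [9.2 9.8] xy [ 524.2 -189. ]
```

move_arm(
  moves=[
    [20,2,-40,0],
    [45,4.5,-85,0],
    [45,4.5,-135,0],
    [45,4.5,-180,0],
    [45,4.5,-215,0],
    [45,4.5,-232,0],
    [45,4.5,-237,0],
    [45,4.5,-237,0],
    [45,4.5,-237,0],
  ],
)

```text
clock: 28.32
position: [0.5237, -0.1902, 0.0141]
tool_rot: [-3.141, 0.002, -3.141]
force: [-0.0, 0.2, -0.8]
grip_width: 0.0858
finger_force: 0.0
```

move_arm(
  moves=[
    [0,0,0,0],
    [0,0,0,0],
    [0,0,0,0],
    [0,0,0,0],
    [0,0,0,0],
    [0,0,0,0],
  ],
  gripper=0,
  newtons=70,
)

```text
clock: 29.08
position: [0.5233, -0.1901, 0.014]
tool_rot: [3.141, 0.001, -3.142]
force: [-3.7, 3.1, 18.3]
grip_width: 0.059
finger_force: 71.8
```

move_arm(
  moves=[
    [0,0,2,0],
    [0,0,5,0],
    [0,0,10,0],
    [0,0,15,0],
    [0,0,15,0],
    [0,0,15,0],
  ],
)

```text
clock: 29.82
position: [0.523, -0.1901, 0.028]
tool_rot: [3.142, -0.0, -3.141]
force: [-0.4, -0.2, -3.1]
grip_width: 0.059
finger_force: 75.6
```

Run:
```python
from h import *
st=monitor.observe();print(st["position"],st["force"])
im,c=shot("wrist","w7.png"); p=st["position"]
bore(im,c,p[:2],p[2]+.003,.031)
```

```text
[ 0.5229808  -0.19005869  0.02795767] [-0.38745199 -0.1639841  -3.14394122]
outer [363.6 290. ] radii mm [ 5.4 13.2] xy [ 519.7 -153.5]
outer [193.3 290.2] radii mm [ 5.2 13.4] xy [ 519.8 -226.1]
outer [278.6 288.8] radii mm [29.3 30.2] xy [ 519.2 -189.7]
hole [278.4 288.1] radii mm [4.3 7.4] xy [ 518.8 -189.8]
```

Run:
```python
from h import *
st=monitor.observe(); c=cam("wrist",st); p=st["position"]
for fn,dz in (("w7.png",.002),("w_thick3.png",-.0013)):
    im=cv2.imread("pics/"+fn); g=cv2.cvtColor(im,cv2.COLOR_BGR2GRAY)[265:320,245:315]
    for th in (60,80,100,120):
        cs,hi=cv2.findContours(cv2.threshold(g,th,255,0)[1],cv2.RETR_CCOMP,2)
        for q,h in zip(cs,hi[0]):
            if h[3]>=0 and cv2.contourArea(q)>80:
                f=cv2.fitEllipse(cv2.convexHull(q)); uv=np.array(f[0])+[245,265]; print(fn,th,uv.round(1),np.round(f[1],1),((onz(c,uv,p[2]+dz)-p)[:2]*1000).round(1))
```

```text
w7.png 120 [278.5 288. ] [19.5 34. ] [-3.6  0.3]
w_thick3.png 60 [278.5 276.7] [ 7.2 20.4] [-7.2  0.3]
w_thick3.png 80 [278.4 277. ] [ 8.4 22.1] [-7.1  0.2]
w_thick3.png 100 [262.8 292.9] [ 8.9 25.4] [ 0.8 -6.7]
w_thick3.png 100 [276.7 278.8] [13.1 26. ] [-6.2 -0.5]
w_thick3.png 120 [278.5 290.6] [37.3 42.5] [-0.4  0.3]
```

move_arm(
  moves=[
    [0,0,20,0],
    [0,0,60,0],
    [0,0,100,0],
    [0,0,140,0],
    [0,0,175,0],
    [0,0,195,0],
    [0,5,203,0],
    [0,30,203,0],
    [2,65,203,0],
    [4,105,203,0],
    [6,140,203,0],
    [7.5,165,203,0],
  ],
)

```text
clock: 31.38
position: [0.53, -0.0231, 0.2308]
tool_rot: [3.141, -0.001, -3.14]
force: [0.9, -0.3, -2.7]
grip_width: 0.0593
finger_force: 76.7
```

move_arm(
  moves=[
    [0,15,0,0],
    [0,23,0,0],
    [0,26,0,0],
    [0,26,0,0],
    [0,26,0,0],
    [0,26,0,0],
  ],
)

```text
clock: 32.12
position: [0.5305, 0.0004, 0.231]
tool_rot: [-3.141, -0.0, 3.141]
force: [0.2, 0.6, -3.2]
grip_width: 0.0589
finger_force: 76.7
```

move_arm(
  moves=[
    [0,0.6,-5,0],
    [0,0.6,-10,0],
    [0,0.6,-15,0],
    [0,0.6,-20,0],
    [0,0.6,-25,0],
    [0,0.6,-30,0],
    [0,0.6,-35,0],
    [0,0.6,-40,0],
    [0,0.6,-40,0],
  ],
)

```text
clock: 33.25
position: [0.5304, 0.0014, 0.1906]
tool_rot: [-3.141, -0.0, -3.141]
force: [0.2, 0.3, -3.0]
grip_width: 0.0589
finger_force: 76.6
```

move_arm(
  moves=[
    [0,0,-5,0],
    [0,0,-10,0],
    [0,0,-15,0],
    [0,0,-20,0],
    [0,0,-24,0],
    [0,0,-27,0],
    [0,0,-29,0],
    [0,0,-30,0],
    [0,0,-30,0],
    [0,0,-30,0],
  ],
)

```text
clock: 34.5
position: [0.5306, 0.0014, 0.1611]
tool_rot: [-3.142, 0.0, -3.141]
force: [0.1, 0.2, -3.2]
grip_width: 0.0589
finger_force: 76.7
```

move_arm(
  moves=[
    [0,0,-0.5,0],
    [0,0,-1,0],
    [0,0,-1.5,0],
    [0,0,-1.5,0],
    [0,0,-1.5,0],
  ],
)

```text
clock: 35.12
position: [0.5305, 0.0015, 0.1595]
tool_rot: [-3.142, -0.0, -3.141]
force: [-0.4, -0.5, -2.6]
grip_width: 0.0586
finger_force: 76.7
```

move_arm(
  moves=[
    [0,0,-0.5,0],
    [0,0,-1,0],
    [0,0,-1,0],
    [0,0,-1,0],
  ],
)

```text
clock: 35.62
position: [0.5305, 0.0015, 0.1585]
tool_rot: [-3.142, -0.0, -3.141]
force: [-0.2, -0.4, -2.9]
grip_width: 0.059
finger_force: 76.7
```

move_arm(
  moves=[
    [0,0,-0.4,0],
    [0,0,-0.4,0],
    [0,0,-0.4,0],
    [0,0,-0.4,0],
  ],
)

```text
clock: 36.12
position: [0.5305, 0.0015, 0.1581]
tool_rot: [3.142, 0.0, -3.141]
force: [-0.9, -0.2, -0.1]
grip_width: 0.059
finger_force: 76.9
```

move_arm(
  moves=[
    [0,0,-0.3,0],
    [0,0,-0.3,0],
    [0,0,-0.3,0],
  ],
)

```text
clock: 36.5
position: [0.5306, 0.0015, 0.1581]
tool_rot: [3.141, 0.0, -3.142]
force: [-2.2, 0.0, 7.2]
grip_width: 0.0588
finger_force: 77.8
```

move_arm(
  moves=[
    [0,0,0,0],
    [0,0,0,0],
    [0,0,0,0],
    [0,0,10,0],
    [0,0,50,0],
    [0,0,90,0],
    [-15,-30,100,0],
    [-50,-80,100,0],
    [-90,-130,100,0],
    [-125,-165,95,0],
    [-172,-173,92,0],
    [-172,-173,92,0],
  ],
  gripper=1,
)

```text
clock: 38.0
position: [0.3559, -0.1722, 0.2502]
tool_rot: [3.14, 0.0, 3.139]
force: [0.4, -0.6, -0.7]
grip_width: 0.0857
finger_force: 0.0
```

move_arm(
  moves=[
    [0,0,0,0],
    [0,0,0,0],
  ],
)

```text
clock: 38.25
position: [0.3593, -0.1714, 0.25]
tool_rot: [-3.141, 0.0, -3.14]
force: [-0.1, 0.7, -0.2]
grip_width: 0.0855
finger_force: 0.0
```

Run:
```python
from h import *
st=monitor.observe();print(st["position"])
im,c=shot("wrist","w8.png")
bore(im,c,(.403,-.17),.016,.026)
```

```text
[ 0.35932359 -0.17135537  0.24998485]
outer [280.4 213.5] radii mm [25.8 26.1] xy [ 400.3 -168.7]
hole [280.4 214.6] radii mm [8.8 9.7] xy [ 401.6 -168.7]
```

move_arm(
  moves=[
    [20,1,-40,0],
    [42,2.7,-85,0],
    [42,2.7,-135,0],
    [42,2.7,-180,0],
    [42,2.7,-215,0],
    [42,2.7,-231,0],
    [42,2.7,-236,0],
    [42,2.7,-236,0],
    [42,2.7,-236,0],
  ],
  gripper=0.85,
)

```text
clock: 39.42
position: [0.401, -0.1688, 0.0144]
tool_rot: [-3.141, 0.001, -3.141]
force: [0.1, -1.0, 0.4]
grip_width: 0.0727
finger_force: 0.0
```

move_arm(
  moves=[
    [0,0,0,0],
    [0,0,0,0],
    [0,0,0,0],
    [0,0,0,0],
    [0,0,0,0],
    [0,0,0,0],
  ],
  gripper=0,
  newtons=60,
)

```text
clock: 40.17
position: [0.4009, -0.1688, 0.0147]
tool_rot: [-3.142, 0.001, -3.141]
force: [-3.3, 2.4, 24.6]
grip_width: 0.0497
finger_force: 57.7
```

move_arm(
  moves=[
    [0,0,2,0],
    [0,0,5,0],
    [0,0,10,0],
    [0,0,15,0],
    [0,0,15,0],
    [0,0,15,0],
  ],
)

```text
clock: 40.92
position: [0.4005, -0.1688, 0.0288]
tool_rot: [-3.142, 0.0, -3.141]
force: [-0.4, -0.8, -1.8]
grip_width: 0.0492
finger_force: 62.3
```

Run:
```python
from h import *
st=monitor.observe();print(st["position"],st["force"])
im,c=shot("wrist","w9.png"); p=st["position"]
bore(im,c,p[:2],p[2]+.002,.026)
```

```text
[ 0.40052121 -0.16877288  0.02877773] [-0.4398755  -0.78898253 -1.82880786]
outer [206.4 287.1] radii mm [ 5.4 12.6] xy [ 396.4 -199.4]
outer [350.3 287.8] radii mm [ 5.6 12.6] xy [ 396.7 -137.7]
outer [278.6 288.3] radii mm [25.3 25.6] xy [ 397.  -168.4]
hole [278.6 286.9] radii mm [4.3 7.3] xy [ 396.4 -168.4]
```

move_arm(
  moves=[
    [0,0,20,0],
    [0,0,60,0],
    [0,0,100,0],
    [0,0,140,0],
    [0,0,175,0],
    [0,0,195,0],
    [5,5,203,0],
    [25,30,203,0],
    [50,65,203,0],
    [80,105,203,0],
    [105,140,203,0],
    [122,160,203,0],
  ],
)

```text
clock: 42.48
position: [0.5232, -0.0063, 0.2306]
tool_rot: [3.142, -0.002, -3.139]
force: [0.0, -0.8, -2.0]
grip_width: 0.0491
finger_force: 63.1
```

move_arm(
  moves=[
    [6,8,0,0],
    [8,10,0,0],
    [8,10,0,0],
    [8,10,0,0],
    [8,10,0,0],
  ],
)

```text
clock: 43.1
position: [0.5303, 0.0008, 0.2319]
tool_rot: [3.141, 0.0, 3.141]
force: [-0.2, 0.1, -2.4]
grip_width: 0.0494
finger_force: 63.1
```

move_arm(
  moves=[
    [0,0.4,-5,0],
    [0,0.4,-10,0],
    [0,0.4,-15,0],
    [0,0.4,-20,0],
    [0,0.4,-25,0],
    [0,0.4,-30,0],
    [0,0.4,-35,0],
    [0,0.4,-40,0],
    [0,0.4,-40,0],
  ],
)

```text
clock: 44.22
position: [0.5303, 0.0015, 0.1914]
tool_rot: [-3.141, -0.001, -3.141]
force: [0.6, 0.3, -1.4]
grip_width: 0.0494
finger_force: 63.1
```

move_arm(
  moves=[
    [0,0,-4,0],
    [0,0,-8,0],
    [0,0,-11,0],
    [0,0,-13,0],
    [0,0,-14,0],
    [0,0,-15,0],
    [0,0,-15,0],
    [0,0,-15,0],
  ],
)

```text
clock: 45.22
position: [0.5305, 0.0016, 0.1769]
tool_rot: [3.142, 0.0, -3.141]
force: [-0.6, 0.6, -2.3]
grip_width: 0.0492
finger_force: 63.1
```

move_arm(
  moves=[
    [0,0,-0.5,0],
    [0,0,-1,0],
    [0,0,-1,0],
    [0,0,-1,0],
  ],
)

```text
clock: 45.72
position: [0.5305, 0.0016, 0.1758]
tool_rot: [-3.142, 0.0, -3.141]
force: [-0.8, 0.4, -1.8]
grip_width: 0.0496
finger_force: 63.1
```

move_arm(
  moves=[
    [0,0,-0.4,0],
    [0,0,-0.8,0],
    [0,0,-0.8,0],
    [0,0,-0.8,0],
  ],
)

```text
clock: 46.22
position: [0.5305, 0.0016, 0.175]
tool_rot: [-3.142, -0.0, -3.141]
force: [0.9, -0.2, -2.2]
grip_width: 0.0492
finger_force: 63.2
```

move_arm(
  moves=[
    [0,0,-0.4,0],
    [0,0,-0.4,0],
    [0,0,-0.4,0],
    [0,0,-0.4,0],
  ],
)

```text
clock: 46.72
position: [0.5305, 0.0015, 0.1749]
tool_rot: [3.141, 0.0, -3.142]
force: [-2.5, -0.2, 6.9]
grip_width: 0.049
finger_force: 64.1
```

move_arm(
  moves=[
    [0,0,0,0],
    [0,0,0,0],
    [0,0,0,0],
    [0,0,10,0],
    [0,0,45,0],
    [0,0,75,0],
    [-20,-40,75,0],
    [-40,-95,75,0],
    [-65,-150,75,0],
    [-90,-205,75,0],
    [-115,-260,75,0],
    [-135,-310,75,0],
  ],
  gripper=1,
)

```text
clock: 48.22
position: [0.3944, -0.3103, 0.2504]
tool_rot: [-3.141, 0.001, 3.141]
force: [-0.0, -0.1, 0.7]
grip_width: 0.0853
finger_force: 0.0
```

move_arm(
  moves=[
    [-10,-45,0,0],
    [-15,-64,0,0],
    [-15,-64,0,0],
    [-15,-64,0,0],
    [-15,-64,0,0],
  ],
)

```text
clock: 48.85
position: [0.3811, -0.3714, 0.2497]
tool_rot: [3.141, 0.0, -3.14]
force: [-1.2, -0.5, 0.4]
grip_width: 0.0856
finger_force: 0.0
```

Run:
```python
from h import *
st=monitor.observe();print(st["position"])
im,c=shot("wrist","w10.png")
bore(im,c,(.424,-.373),.014,.021)
```

```text
[ 0.38107546 -0.37142088  0.24968291]
outer [276.9 213.3] radii mm [21.1 21.2] xy [ 422.3 -372.6]
hole [276.9 213.9] radii mm [8.4 9.4] xy [ 423.1 -372.6]
```

move_arm(
  moves=[
    [20,-1,-40,0],
    [42,-1,-85,0],
    [42,-1,-135,0],
    [42,-1,-180,0],
    [42,-1,-215,0],
    [42,-1,-229,0],
    [42,-1,-234,0],
    [42,-1,-234,0],
    [42,-1,-234,0],
  ],
  gripper=0.8,
)

```text
clock: 50.02
position: [0.423, -0.3737, 0.0166]
tool_rot: [-3.141, 0.001, -3.141]
force: [-0.4, 0.8, 0.0]
grip_width: 0.0683
finger_force: 0.0
```

move_arm(
  moves=[
    [0,0,0,0],
    [0,0,0,0],
    [0,0,0,0],
    [0,0,0,0],
    [0,0,0,0],
    [0,0,0,0],
  ],
  gripper=0,
  newtons=50,
)

```text
clock: 50.78
position: [0.4228, -0.3735, 0.0165]
tool_rot: [-3.141, 0.001, -3.141]
force: [-2.0, 3.9, 16.1]
grip_width: 0.0397
finger_force: 48.3
```

move_arm(
  moves=[
    [0,0,2,0],
    [0,0,5,0],
    [0,0,10,0],
    [0,0,15,0],
    [0,0,15,0],
    [0,0,15,0],
  ],
)

```text
clock: 51.52
position: [0.4225, -0.3734, 0.0306]
tool_rot: [3.142, -0.0, -3.141]
force: [0.1, 1.0, -1.2]
grip_width: 0.0394
finger_force: 50.4
```

Run:
```python
from h import *
st=monitor.observe();print(st["position"],st["force"])
im,c=shot("wrist","w11.png"); p=st["position"]
bore(im,c,p[:2],p[2]-.002,.021)
```

```text
[ 0.42247069 -0.37338636  0.03057109] [ 0.14691462  0.9970441  -1.15365832]
outer [338.6 287.1] radii mm [ 4.3 13.8] xy [ 420.7 -346.6]
outer [219.5 285.7] radii mm [ 5.6 12.2] xy [ 420.1 -399.1]
outer [278.5 284.9] radii mm [20.6 20.8] xy [ 419.7 -373.1]
hole [278.5 283.4] radii mm [5.  7.9] xy [ 418.9 -373.1]
```

move_arm(
  moves=[
    [0,0,20,0],
    [0,0,60,0],
    [0,0,100,0],
    [0,0,140,0],
    [0,0,175,0],
    [0,0,195,0],
    [5,15,203,0],
    [15,50,203,0],
    [28,95,203,0],
    [41,140,203,0],
    [54,185,203,0],
    [67,230,203,0],
  ],
)

```text
clock: 53.08
position: [0.4893, -0.1408, 0.2335]
tool_rot: [3.141, -0.001, -3.141]
force: [0.9, -0.0, -2.0]
grip_width: 0.0394
finger_force: 50.7
```

move_arm(
  moves=[
    [13,45,0,0],
    [25,85,0,0],
    [34,115,0,0],
    [39,135,0,0],
    [41,142,0,0],
    [41,144.5,0,0],
    [41,144.5,0,0],
    [41,144.5,0,0],
    [41,144.5,0,0],
  ],
)

```text
clock: 54.2
position: [0.5304, 0.0006, 0.2336]
tool_rot: [-3.142, -0.0, 3.141]
force: [-1.3, -0.0, -1.4]
grip_width: 0.0395
finger_force: 50.7
```

move_arm(
  moves=[
    [0,0.6,-4,0],
    [0,0.6,-8,0],
    [0,0.6,-12,0],
    [0,0.6,-16,0],
    [0,0.6,-20,0],
    [0,0.6,-24,0],
    [0,0.6,-28,0],
    [0,0.6,-32,0],
    [0,0.6,-35,0],
    [0,0.6,-37,0],
    [0,0.6,-38,0],
    [0,0.6,-38,0],
  ],
)

```text
clock: 55.7
position: [0.5305, 0.0017, 0.1956]
tool_rot: [-3.142, -0.0, -3.141]
force: [0.6, 0.2, -1.5]
grip_width: 0.0395
finger_force: 50.7
```

move_arm(
  moves=[
    [0,0,-0.5,0],
    [0,0,-1,0],
    [0,0,-1.5,0],
    [0,0,-2,0],
    [0,0,-2,0],
    [0,0,-2,0],
  ],
)

```text
clock: 56.45
position: [0.5305, 0.0017, 0.1936]
tool_rot: [-3.142, 0.0, -3.141]
force: [-0.4, -0.1, -0.7]
grip_width: 0.0398
finger_force: 50.7
```

move_arm(
  moves=[
    [0,0,-0.5,0],
    [0,0,-0.8,0],
    [0,0,-0.8,0],
    [0,0,-0.8,0],
  ],
)

```text
clock: 56.95
position: [0.5305, 0.0016, 0.1928]
tool_rot: [-3.142, -0.0, -3.141]
force: [-0.3, -0.3, -1.4]
grip_width: 0.0392
finger_force: 50.7
```

move_arm(
  moves=[
    [0,0,-0.4,0],
    [0,0,-0.4,0],
    [0,0,-0.4,0],
    [0,0,-0.4,0],
  ],
)

```text
clock: 57.45
position: [0.5306, 0.0017, 0.1926]
tool_rot: [3.141, 0.0, -3.141]
force: [-2.1, 0.5, 6.9]
grip_width: 0.0393
finger_force: 51.3
```

move_arm(
  moves=[
    [0,0,-0.3,0],
    [0,0,-0.3,0],
    [0,0,-0.3,0],
    [0,0,-0.3,0],
  ],
)

```text
clock: 57.95
position: [0.5306, 0.0016, 0.1926]
tool_rot: [3.141, 0.001, -3.142]
force: [-3.5, -0.0, 11.4]
grip_width: 0.0394
finger_force: 51.9
```

Contact is at 0.1926, against 0.1925 expected. Release, retreat and check.

move_arm(
  moves=[
    [0,0,0,0],
    [0,0,0,0],
    [0,0,0,0],
    [0,0,10,0],
    [0,0,50,0],
    [0,0,100,0],
    [-20,-20,150,0],
    [-50,-40,160,0],
    [-70,-60,160,0],
    [-70,-60,160,0],
    [-70,-60,160,0],
  ],
  gripper=1,
)

```text
clock: 59.32
position: [0.4608, -0.058, 0.3525]
tool_rot: [3.141, 0.001, -3.141]
force: [0.4, -0.0, -0.1]
grip_width: 0.0854
finger_force: 0.0
```

Run:
```python
from h import *
im,c=shot("wrist"); s,cs=shot("side")
u=proj(c,(.531,.001,.15)).astype(int); print(u,[proj(cs,(.531,.001,z)).round(1) for z in (.116,.144,.16,.176,.19,.2)])
x0,y0=u-[75,75]
a=cv2.resize(im[max(y0,0):y0+150,x0:x0+150],(400,400),interpolation=cv2.INTER_CUBIC); b=cv2.resize(s[80:160,239:319],(400,400),interpolation=cv2.INTER_CUBIC)
cv2.imwrite("pics/final.png",np.hstack([a,b]))
```

```text
[332 248] [array([278.6, 127.6]), array([278.7, 119.1]), array([278.8, 114.1]), array([278.9, 109. ]), array([278.9, 104.5]), array([279. , 101.3])]
```

View pics/final.png

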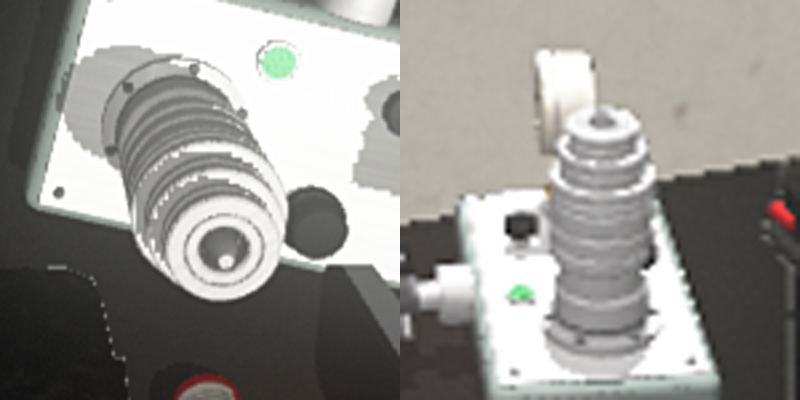

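The final picture shows all four rings stacked level in the right order. The top ring's face centre in the side view is at v≈104.4, against 104.5 predicted for z = 0.190.

```bash
python3 -c "
from workcell import bot
print(bot.job_done())"
```

```text
the job is handed in; nothing more can be done
None
```

The job is done and handed in: the carrier is seated on the piston head, with the thick, flat, medium and small weights loaded on its stem in that order. Each piece was set down gently and rests home and level. I left the tape roll, spare gauge, coupling and look-alikes alone; the clock read about 59 s of the 136 s allowed.

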